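Wedge the projector up to its mark and pin it

ROBOT

A 6-joint arm with a two-finger parallel gripper is mounted at the origin on the work surface. World frame = base frame: x ahead of the robot, y to its left, z up, the work surface at z = 0. Lengths are in mm, angles in rad, forces in N, time in s.
With the tool pointing down it reaches from about 350 to 775 mm from the base axis. Payload 7.3 kg.
Tool frame: the origin (TCP) lies at the centre of the arm's flange, where the gripper is bolted on; the fingertips stand 178 mm ahead of it and the grasp point (between the pads) lies 159 mm ahead of it; z points along the fingers, y is the direction in which the jaws open and shut (so a half turn about z gives the same grasp; the last joint's range is limited). The gripper opens to 92 mm and grips with 3 to 60 N. Pads are 19 mm wide; open, the fingers measure 130 mm over their backs; the gripper's body (75 mm by 190 mm) begins 47 mm behind the grasp point.
Start: joints at [-1.419, 0.342, 1.524, -0, 1.275, -0.146], TCP at [154.064, -501.888, 404.741] pointing down, gripper open.
Joint ranges: [-2.53, 2.53], [-0.77, 2.02], [0.04, 2.7], [-1, 4.14], [0.28, 2.66], [-3.11, 3.11]. Speed limits (rad/s): [2.57, 2.57, 3.14, 3.14, 3.14, 3.14].

INTERFACE

Orientations are given as [roll, pitch, yaw] about the fixed x, y, z axes, in that order (R = Rz(yaw) Ry(pitch) Rx(roll)).
In Python, from plant import get_obs, capture, close_job gives the robot as it stands. The module is installed in compiled form; this text tells all that it offers.
- The arm moves only by the shell command python3 -m pendant 'ROWS'. ROWS is JSON, a list of rows, each a list of 3 entries, a list of its own where there are three numbers: the shift along the tool's x, y, z in m, then the turn, a rotation vector about the tool's x, y, z in rad, then the finger opening in m, from 0 to 0.0918. In form: [[[tx, ty, tz], [wx, wy, wz], fingers], ...]. A call has 1 to 10 rows; each row is the pose to reach, as a shift and turn from the pose commanded when the call began, along the tool's axes at that moment; what a row does not reach only later rows make up. A row lasts 1/12 s, in which the tool goes at most 41.7 mm and 7.16 degrees, less where a joint would pass 70% of its speed; a pose out of reach is approached as far as the arm can. A call with a gripper value outside its range is refused whole. The fingers move at their own pace and stop on an object; the grip force is fixed at half the most. Time passes only in rows, so rows that repeat a pose let the fingers close. It gives the time, the measured TCP pose, the force and the opening at its end, in the units of the state.
- get_obs(): the state, without advancing time (a new reading comes with each control period).
- capture(name): name is "side" or "top"; returns a dict with "color" (384x512x3 uint8, red, green, blue), "mtx" (3x3 intrinsics, pixels), "dist" ([k1, k2, p1, p2, k3] as OpenCV has them; the pictures are not rectified), "rvec" (rotation vector, rad) and "tvec" (3), from world to camera coordinates, as OpenCV has them. Camera axes: x right, y down, z forward; pixel columns grow to the right and rows downward; lengths in mm; the calibration is good to about 2 mm. A picture is of the moment at which its call begins. There is no depth.
- close_job(): hands the job in, once; it reports no verdict.
The state is a dict: "time": time; "joint_positions": joint angles; "dq": joint speeds; "tau": joint torques, N m; "tool_pos": TCP position; "tcp_rot": TCP orientation; "contact_force": force on the tool from outside, world axes, zero at the start; "moment": the same for the moment, N m; "grip_width": finger opening in mm.
Only numpy, scipy, OpenCV 4.12 (cv2) and the standard library are available. Lean on these libraries where they do the work, as an engineer would, in place of code of your own. Each camera call takes 0.05 s, during which the arm holds its last target. There are 200 camera calls.

TASK

The projector's tray sits too low: slide the long wooden wedge under the lip at its lens end until the hole in the tray's side comes level with the hole in the little steel mark block beside it, so that the wedge carries the tray there. Then push the lock pin through the block and the tray from outside, fully home, and let go. Do not bump the projector or its tray with the gripper, and leave the other things on the table where they are.

Things in the scene. Friction and masses are not known exactly. Their poses are not given: they have to be found in the camera images.
- stand: Dark steel stand fixed to the table, 270 x 214 mm. Origin on the table under its middle; x points from the tray's lip (lens end, open to the wedge) to the tray's hinge, z up, so the wedge goes in along +x midway between the two side rails (rails at y = -107 to -85 mm and +85 to +107 mm, 10 mm high, from x = -125 mm on). The stand's -y side, with the mark block, faces away from the robot. Two upright 6 mm rods carry the mark block; their tops are 90 mm above the table.
- tray: Aluminium tray hinged to the stand, with a white projector (165 x 112 x 70 mm, top 103 mm above the table at rest) strapped on it, about 1 kg in all, 4 to 8 N at the lip. Origin on the hinge axis, at x = 120 mm, 55 mm above the table in the stand's frame; axis along the stand's y. Rests on its stop; tips up at the lens end by up to 0.16 rad and falls back if not supported. Axes as the stand's when down.
- visor (a point): Middle of the lower front edge of the projector's visor over the lens (22 mm thick, 112 mm wide), 80 mm above the table at rest. It stands out 34 mm beyond the lip, so an upright gripper on the wedge runs into it: lean the gripper back, by about 45 degrees. Moves with the tray.
- lip (a point): Lowest point, in the middle of the length, of the round 10 mm bar (130 mm long, along the stand's y) under the tray's lens end; the wedge bears here. 240 mm from the hinge; 16 mm above the table at rest. Moves with the tray.
- tray_hole (a point): Centre of the 10 mm hole through the tray's side cheek (8 mm thick, bore along the stand's y), on the cheek's outer face; 210 mm from the hinge, 50 mm above the table at rest. Moves with the tray, so it rises 0.875 mm per mm at the lip. Behind the cheek the pin has room to go fully home.
- mark_block: Steel block 46 x 14 x 26 mm clamped on the stand's two rods, a short black line each side of its hole; it does not move in an episode but its height differs (hole 58 to 64 mm above the table). Axes as the stand's; origin at the mouth of its hole on the outer (-y) face. The block fills y = 0 to +14 mm, x = -23 to +23 mm.
- mark_hole (a point): Centre of the mouth of the 10 mm hole right through the mark block, on its outer face; the pin goes in along +y of this frame: 14 mm of block, 3 mm gap, then 8 mm of tray cheek.
- wedge: Wooden wedge 150 mm long (x), 36 mm wide (y), about 120 g. Origin at the middle of its underside; thin end at x = +75 mm, 6 mm high; thick end at x = -75 mm, 43.5 mm high: it rises 1 in 4. It stays put under the tray when let go (friction).
- pin: Lock pin, 45 g: black handle 40 (x) x 14 (y) x 22 mm high, and a round steel shaft of 8 mm diameter and 36 mm length out of the handle's +x end, its last 5 mm tapering to 5 mm. Origin under the middle of the handle; shaft axis 11 mm above it. Handle's shoulder at x = +20 mm, which meets the block's face when fully home. Lies on the table.
- pin_tip (a point): Tip of the pin's shaft, x = +56 mm, z = +11 mm in the pin's frame.
- bottle: Closed water bottle, 62 mm diameter, 190 mm high; leave alone. Origin under its middle.
- remote: White remote control 150 x 45 x 20 mm; leave alone. Origin under its middle.
- phone: Black phone 150 x 72 x 9 mm; leave alone. Origin under its middle.
- marker: Marker pen 120 x 16 x 16 mm; leave alone. Origin under its middle.
- coffee_cup: Cardboard cup, 84 mm diameter, 100 mm high; leave alone. Origin under its middle.
- offcut: Flat wooden offcut 90 x 45 x 18 mm, not tapered; leave alone. Origin under its middle.

How it is judged (in metres and radians):
On the way, in this order (a step that is already met when the one before it is completed fails the run):
1. the wedge carries the tray with its hole level with the block's hole (within 2.5 mm) (z of tray_hole in the frame of mark_hole between -0.0025 and 0.0025 m and contact force between wedge and tray above 0.5 N), for 0.3 s.
2. the pin is through block and tray (y of pin_tip in the frame of mark_hole above 0.031 m and x of pin_tip in the frame of mark_hole between -0.005 and 0.005 m and z of pin_tip in the frame of mark_hole between -0.005 and 0.005 m and y of pin in the frame of mark_hole below 0 m and angle between the x axis of pin and the y axis of mark_block, either way round below 0.2 rad), for 0.2 s.
At the end, for the whole second after the job is handed in: The wedge bears the tray (more than 0.5 N between them), the tray's hole is within 2.5 mm of the height of the block's hole, and the pin is through both, its tip at least 31 mm past the block's outer face (fully home is 36 mm) and within 5 mm of the hole's axis; wedge and pin at rest (all of step 1 and all of step 2 and linear speed of each of pin, wedge below 0.02 m/s); the robot touches nothing.
It fails at once if the gripper or arm bumps the projector or its tray (over 8 N) (contact force between any of the fingers, the arm and tray above 8 N).
It fails at once if another thing is moved more than 25 mm (distance of any of bottle, remote, phone, marker, coffee_cup, offcut from where it was at the start of the episode above 0.025 m).
It also fails if it takes over 64 s, if anything falls off the work surface, if the arm or the gripper's body presses on something with over 40 N, if the wrist force passes 120 N, or if a joint passes its speed limit or range.

## Working session

There is one attempt and no reset: what is moved stays moved. The work goes in short steps, Python scripts to look and compute and a shell command to move; the robot and the scene stay as the last step left them, time stands still between calls to the robot, and variables do not carry over. Pictures are saved under pics/ and viewed, about 8 in all and at most 12, crops included, and the job is handed in when it is done.

```bash
mkdir -p pics
python3 - <<'E'
from plant import get_obs, capture
import cv2,json,pickle
for n in("side","top"):
    c=capture(n); pickle.dump(c,open(n+"0.pkl","wb"))
    cv2.imwrite(f"pics/{n}0.png",c["color"][:,:,::-1])
    print(n,c["mtx"].tolist(),c["dist"],c["rvec"],c["tvec"])
    R=cv2.Rodrigues(c["rvec"])[0];print(-R.T@c["tvec"].ravel(),R[2])
print(get_obs())
E
```

```text
side [[356.1156530094134, 0.0, 256.70494593902066], [0.0, 356.1156530094134, 189.81650938808582], [0.0, 0.0, 1.0]] [-0.05754168  0.          0.          0.          0.        ] [ 0.08891546 -2.8267967   1.2689836 ] [529.79247741 133.30171378 964.71507022]
[473.78471176 667.14420971 748.04494055] [ 0.06153881 -0.74510173 -0.66410571]
top [[440.4947274349813, 0.0, 257.4460772515517], [0.0, 440.4947274349813, 186.73074337000983], [0.0, 0.0, 1.0]] [-0.12406155  0.          0.          0.          0.        ] [ 2.1922778  -2.15258111  0.09516876] [ -85.88565793  542.79199047 1279.06174545]
[ 424.98103758  -82.39771677 1323.10248046] [ 0.09149207  0.00494237 -0.99579354]
{'time': 0.1, 'joint_positions': array([-1.41905463e+00,  3.42626324e-01,  1.52487586e+00,  2.30368454e-05,
        1.27535936e+00, -1.46037448e-01]), 'dq': array([-0.00014336, -0.00156465,  0.00016287,  0.00048036, -0.00216494,
        0.00255525]), 'tau': array([ 2.30572623e-03, -4.32002306e+01, -2.44694424e+01,  7.19698844e-02,
        5.25782711e-02, -5.15541547e-05]), 'tool_pos': array([ 154.02320513, -501.78793237,  404.14409483]), 'tcp_rot': array([-3.14034047e+00, -2.06444316e-04,  2.97772290e-01]), 'contact_force': array([-0.08615308, -0.34826085,  0.72167781]), 'moment': array([-1.40315506e-02, -1.76876470e-02, -3.39506342e-05]), 'grip_width': 91.81613219315894}
```

View pics/top0.png

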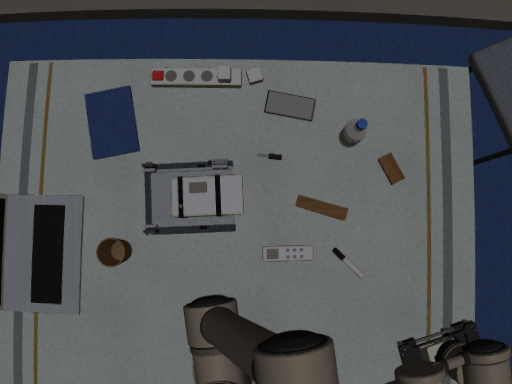

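View pics/side0.png

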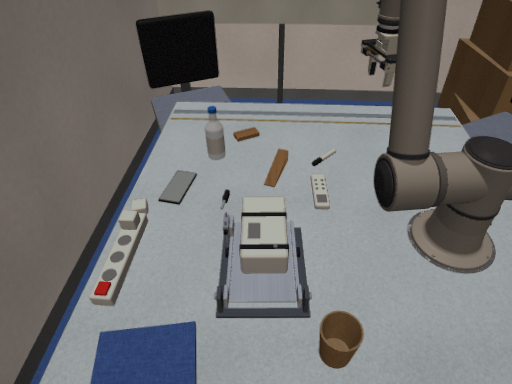

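Top: the stand spans (145–236, 161–234) with its lens end on the right (world −y) and the mark block at (219,162). The wedge lies at (297–347, 197–219). The pin is at (270,156), with its shaft pointing left. The side view agrees. I'll zoom in on both.

```bash
cat > h.py <<'E'
import cv2,numpy as np,pickle
def ray(c,uv):
    R=cv2.Rodrigues(c["rvec"])[0]; n=cv2.undistortPoints(np.array([[uv]],float),c["mtx"],c["dist"]).ravel()
    return -R.T@c["tvec"].ravel(), R.T@np.array([n[0],n[1],1])
def atz(c,uv,z):
    o,d=ray(c,uv); return o+d*(z-o[2])/d[2]
def tri(c1,u1,c2,u2):
    o1,d1=ray(c1,u1);o2,d2=ray(c2,u2)
    s=np.linalg.lstsq(np.c_[d1,-d2],o2-o1,rcond=None)[0]; a=o1+d1*s[0];b=o2+d2*s[1]; return (a+b)/2,np.linalg.norm(a-b)
def proj(c,p): return cv2.projectPoints(np.array(p,float).reshape(-1,1,3),c["rvec"],c["tvec"],c["mtx"],c["dist"])[0].reshape(-1,2)
def crop(c,x0,y0,x1,y1,s,fn):
    im=cv2.resize(c["color"][y0:y1,x0:x1,::-1],None,fx=s,fy=s,interpolation=cv2.INTER_CUBIC)
    im=cv2.convertScaleAbs(im,alpha=1.4)
    for x in range((x0+9)//10*10,x1,10): cv2.putText(im,str(x),(int((x-x0+.5)*s),8),0,.3,(0,0,255)); cv2.line(im,(int((x-x0+.5)*s),9),(int((x-x0+.5)*s),14),(0,0,255))
    for y in range((y0+9)//10*10,y1,10): cv2.putText(im,str(y),(0,int((y-y0+.5)*s)),0,.3,(0,0,255)); cv2.line(im,(20,int((y-y0+.5)*s)),(26,int((y-y0+.5)*s)),(0,0,255))
    cv2.imwrite(fn,im)
E
python3 - <<'E'
from h import *
t=pickle.load(open("top0.pkl","rb"));s=pickle.load(open("side0.pkl","rb"))
crop(t,195,145,355,240,5,"pics/t1.png"); crop(s,200,145,335,245,5.9,"pics/s1.png")
E
```

```text
(no output)
```

View pics/t1.png

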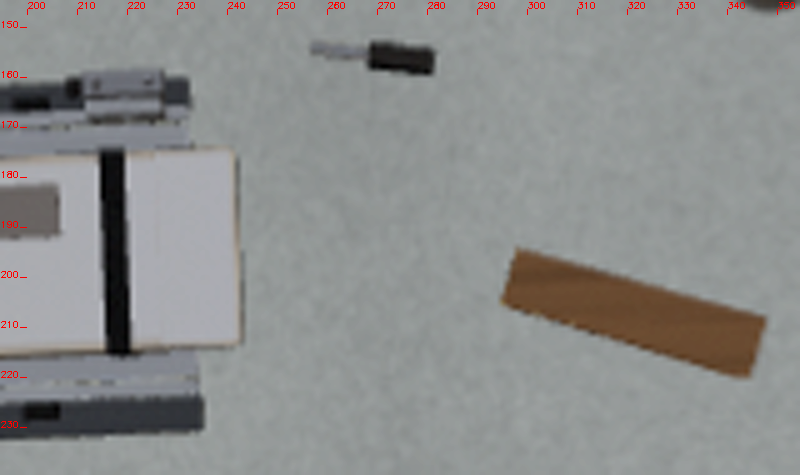

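View pics/s1.png

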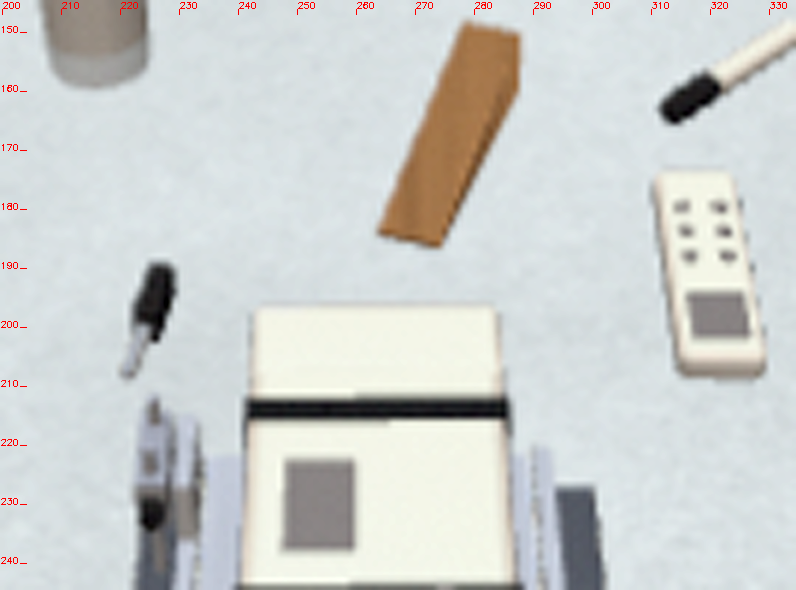

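The wedge's thin end already points at the stand, and the pin's shaft points to +y in the world frame. Next I'll fit the poses from the corner pixels.

```bash
cat > fit.py <<'E'
from h import *
from scipy.optimize import least_squares
t=pickle.load(open("top0.pkl","rb"));s=pickle.load(open("side0.pkl","rb"))
P=lambda x0,y0,k,u,v:(u/k+x0-.5,v/k+y0-.5)
T=lambda u,v:P(195,145,5,u,v); S=lambda u,v:P(200,145,5.9,u,v)
def fit(obs,p0,z0=0):
    def W(p,m): c,q=np.cos(p[2]),np.sin(p[2]); return [p[0]+c*m[0]-q*m[1],p[1]+q*m[0]+c*m[1],m[2]]
    f=lambda p:np.concatenate([proj(c,W(p,m))[0]-uv for c,uv,m in obs])
    r=least_squares(f,p0); print(np.round(r.x,3),"res px",np.round(r.fun.reshape(-1,2),1).tolist()); return r.x
if __name__=="__main__":
    print("wedge");fit([(t,T(517,248),(75,-18,6)),(t,T(501,302),(75,18,6)),(t,T(767,318),(-75,-18,43.5)),(t,T(748,378),(-75,18,43.5)),
     (s,S(378,234),(75,-18,6)),(s,S(440,246),(75,18,6)),(s,S(466,22),(-75,-18,43.5)),(s,S(520,36),(-75,18,43.5))],[420,-250,1.57])
    print("stand");fit([(t,T(237,148),(-154,-56,102)),(t,T(241,343),(-154,56,102)),(t,T(203,396),(-125,85,10)),(t,T(203,430),(-125,107,10)),(t,T(190,105),(-125,-85,10)),
     (s,S(255,306),(-154,-56,102)),(s,S(497,306),(-154,56,102)),(s,S(596,487),(-125,107,10))],[450,100,1.57])
    print("pin");fit([(t,T(370,41),(20,-7,22)),(t,T(367,66),(20,7,22)),(t,T(435,48),(-20,-7,22)),(t,T(433,75),(-20,7,22)),(t,T(311,49),(56,0,11)),(s,S(126,374),(56,0,11)),(s,S(163,263),(-20,0,22))],[550,-90,1.57])
    for n,u in dict(blk_ol=(85,70),blk_or=(163,70),blk_il=(85,117),blk_ir=(163,117),rodL=(97,82),rodR=(152,82)).items():print(n,np.round(atz(t,T(*u),75),1))
E
python3 fit.py
```

```text
wedge
[ 486.753 -263.824    1.285] res px [[-0.2, 0.3], [-0.5, 0.9], [-0.1, 0.6], [0.2, 0.4], [-0.8, -0.7], [-0.6, -0.3], [-1.0, 0.1], [-0.1, -0.3]]
stand
[510.535 119.395   1.622] res px [[-0.2, -0.9], [0.1, 0.2], [-0.6, 0.7], [-0.4, 1.3], [0.4, 2.2], [-1.8, -0.6], [-1.0, -0.5], [-0.3, 0.1]]
pin
[ 636.933 -126.578    1.459] res px [[0.1, 0.4], [0.1, -0.0], [0.4, 0.7], [0.2, -0.1], [-0.3, 0.1], [-0.4, 0.7], [-0.7, -0.1]]
blk_ol [618.6  57.1  75. ]
blk_or [619.3  12.3  75. ]
blk_il [591.4  56.3  75. ]
blk_ir [592.1  11.6  75. ]
rodL [611.7  50.   75. ]
rodR [612.3  18.4  75. ]
```

Stand pose is (510.5, 119.4, yaw 1.622), so the block mouth should be near (618, 35). The wedge is at (487, −264, 1.285) and the pin at (637, −127, 1.459). The mark height is hard to read by camera (about 0.3 px/mm), so I'll touch the block's top with closed fingertips between the rods.

```bash
cat > go.py <<'E'
import sys,numpy as np
from scipy.spatial.transform import Rotation as Ro
from plant import get_obs
# px py pz psi tilt off : point 'off' mm ahead of the flange to be at p, tool down w/ yaw psi, then tilt about tool y
p=np.array(list(map(float,sys.argv[1:4])));psi,tilt,off=map(float,sys.argv[4:7])
o=get_obs();R0=Ro.from_euler('xyz',o["tcp_rot"]);R=Ro.from_euler('xyz',[np.pi,0,psi])*Ro.from_rotvec([0,tilt,0])
q=p-R.apply([0,0,off]);d=R0.inv().apply(q-o["tool_pos"]);w=(R0.inv()*R).as_rotvec()
print("t",round(o["time"],2),"now pt",np.round(o["tool_pos"]+R0.apply([0,0,off]),1),"shift m",np.round(d/1000,4),"turn",np.round(w,3),"rows",round(max(np.linalg.norm(d)/41.7,np.degrees(np.linalg.norm(w))/7.16),1),"F",np.round(o["contact_force"],1),"w",round(o["grip_width"],1))
print("q",np.round(o["joint_positions"],2))
E
python3 go.py 621.5 34.8 130 1.622 0 178
```

```text
t 0.1 now pt [ 154.  -501.6  226.1] shift m [ 0.6043 -0.3757  0.0967] turn [-1.000e-03 -1.000e-03 -1.324e+00] rows 17.2 F [-0.1 -0.3  0.7] w 91.8
q [-1.42  0.34  1.52  0.    1.28 -0.15]
```

```bash
python3 -m pendant '[[[0.604,-0.376,0.04],[0,0,-1.324],0],[[0.604,-0.376,0.04],[0,0,-1.324],0],[[0.604,-0.376,0.04],[0,0,-1.324],0],[[0.604,-0.376,0.04],[0,0,-1.324],0],[[0.604,-0.376,0.04],[0,0,-1.324],0],[[0.604,-0.376,0.04],[0,0,-1.324],0],[[0.604,-0.376,0.04],[0,0,-1.324],0],[[0.604,-0.376,0.04],[0,0,-1.324],0],[[0.604,-0.376,0.04],[0,0,-1.324],0],[[0.604,-0.376,0.04],[0,0,-1.324],0]]'; python3 go.py 621.5 34.8 130 1.622 0 178
```

```text
time: 0.93
tool_pos: [428.0, -186.2, 381.1]
tcp_rot: [-3.141, 0.0, 1.554]
contact_force: [1.4, -0.4, 0.0]
grip_width: 29.6
t 0.93 now pt [ 428.  -186.2  203.1] shift m [0.2242 0.1897 0.0731] turn [-0.     0.    -0.068] rows 7.3 F [ 1.4 -0.4  0. ] w 29.6
q [-0.57  0.26  1.71 -0.    1.17 -0.56]
```

```bash
python3 -m pendant '[[[0.224,0.19,0.073],[0,0,-0.068],0],[[0.224,0.19,0.073],[0,0,-0.068],0],[[0.224,0.19,0.073],[0,0,-0.068],0],[[0.224,0.19,0.073],[0,0,-0.068],0],[[0.224,0.19,0.073],[0,0,-0.068],0],[[0.224,0.19,0.073],[0,0,-0.068],0],[[0.224,0.19,0.073],[0,0,-0.068],0],[[0.224,0.19,0.073],[0,0,-0.068],0],[[0.224,0.19,0.073],[0,0,-0.068],0]]'; python3 go.py 621.5 34.8 84 1.622 0 178
python3 - <<'E'
from plant import capture
from h import *
t=capture("top");s=capture("side")
crop(t,190,140,260,190,5.7,"a.png");crop(s,190,170,260,260,5.7,"b.png")
a=cv2.imread("a.png");b=cv2.imread("b.png");c=np.zeros((max(len(a),len(b)),a.shape[1]+b.shape[1],3),np.uint8);c[:len(a),:a.shape[1]]=a;c[:len(b),a.shape[1]:]=b;cv2.imwrite("pics/c2.png",c)
E
```

```text
time: 1.68
tool_pos: [623.1, 34.0, 306.2]
tcp_rot: [-3.139, -0.001, 1.619]
contact_force: [-0.5, -1.0, -0.9]
grip_width: 0.1
t 1.68 now pt [622.7  34.1 128.2] shift m [ 0.0008 -0.0015  0.0442] turn [-0.003 -0.001 -0.003] rows 1.1 F [-0.5 -1.  -0.9] w 0.1
q [-0.07  0.61  1.37  0.    1.17 -0.12]
```

View pics/c2.png

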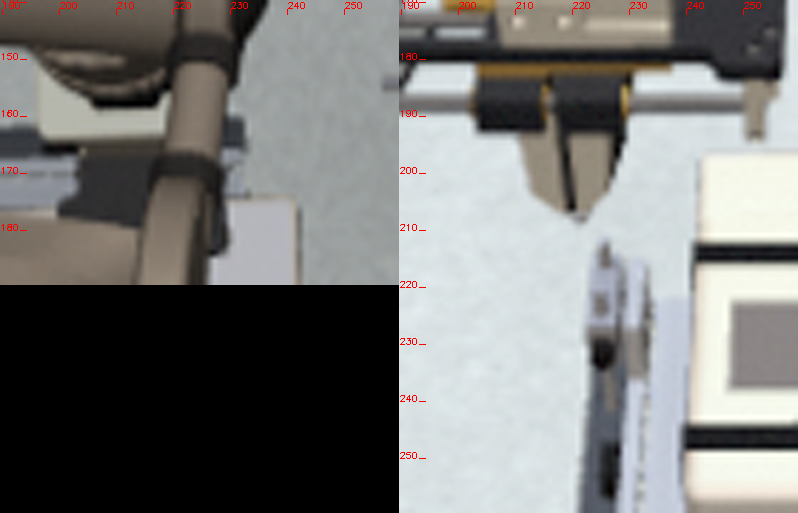

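The left half shows only the arm over the block. In the side half, the closed fingertips taper to a point at (220.5, 208), just above the rod tops at (224, 213) and (231, 217). I'll centre the tip on the block, lower it to 80 mm, then step down.

```bash
python3 -c "
from h import *
s=pickle.load(open('side0.pkl','rb'));print(proj(s,[[622.7,34.1,128.2],[612,50,90],[612,18.4,90]]))"
python3 -m pendant '[[[0.0005,-0.0105,0],[0,0,0],0],[[0.0005,-0.0105,0.02],[0,0,0],0],[[0.0005,-0.0105,0.047],[0,0,0],0],[[0.0005,-0.0105,0.047],[0,0,0],0],[[0.0005,-0.0105,0.047],[0,0,0],0]]'; python3 go.py 612.5 34.4 80 1.622 0 178
```

```text
[[218.59761732 205.03545976]
 [223.12524806 220.33061454]
 [224.8078526  211.53428313]]
time: 2.2
tool_pos: [611.7, 31.3, 260.9]
tcp_rot: [3.138, -0.004, 1.613]
contact_force: [8.2, 11.3, -12.0]
grip_width: 0.6
t 2.2 now pt [612.2  32.   82.9] shift m [0.003  0.0009 0.0029] turn [ 0.003 -0.004 -0.009] rows 0.1 F [  8.2  11.3 -12. ] w 0.6
q [-0.07  0.64  1.45  0.    1.05 -0.12]
```

```bash
python3 -m pendant '[[[0,0,0],[0,0,0],0],[[0,0,0],[0,0,0],0]]'; python3 go.py 612.5 34.4 80 1.622 0 178
python3 - <<'E'
from plant import capture
from h import *
s=capture("side");crop(s,190,170,260,250,7.4,"pics/s3.png")
E
```

```text
time: 2.37
tool_pos: [611.7, 31.5, 261.0]
tcp_rot: [3.139, -0.003, 1.614]
contact_force: [7.4, 9.8, -11.7]
grip_width: 0.4
t 2.37 now pt [612.1  32.1  83. ] shift m [0.0029 0.0009 0.003 ] turn [ 0.003 -0.003 -0.008] rows 0.1 F [  7.4   9.8 -11.7] w 0.4
q [-0.07  0.64  1.45  0.    1.05 -0.12]
```

View pics/s3.png

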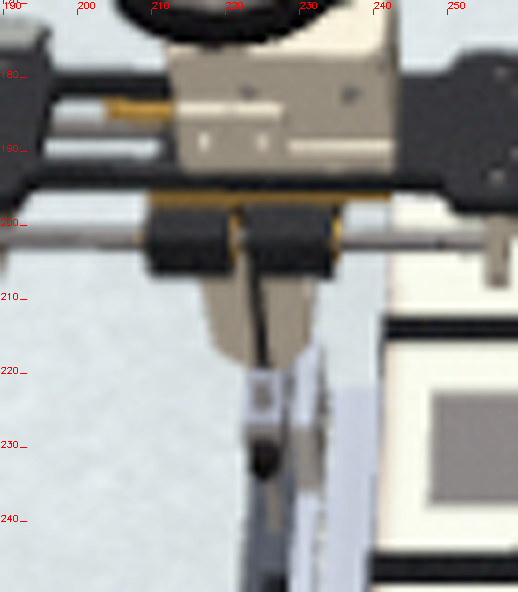

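Run:
```python
from plant import get_obs
from h import *
s=pickle.load(open('side0.pkl','rb'))
o,d=ray(s,(257,208))
k=(517-o[0])/d[0]; print("knob at x=517:",o+d*k)
k=(32-o[1])/d[1]; print("knob at y=32:",o+d*k)
g=get_obs();print(g["contact_force"],g["moment"],g["tau"],g["tool_pos"])
for z in(71,77): print(proj(s,[[611,57,z],[611,11,z],[611,34,z],[604,57,z],[618,57,z]]).round(1).tolist())
```

```text
knob at x=517: [517.         145.39850813 232.89569384]
knob at y=32: [526.39260103  32.         120.93088826]
[  8.09180745  10.17300867 -11.02886446] [ 1.91069278 -1.52271852  0.13390221] [ -6.05474532 -60.67377806 -21.01131141  -2.88093075   2.33306631
   0.09701428] [611.67641874  31.49867493 260.95160893]
[[223.7, 227.4], [226.1, 214.6], [224.9, 220.9], [226.4, 227.6], [221.0, 227.3]]
[[223.5, 225.8], [225.9, 213.0], [224.7, 219.3], [226.2, 226.0], [220.8, 225.7]]
```

```bash
python3 -m pendant '[[[0,0,-0.004],[0,0,0],0],[[0,0,-0.004],[0,0,0],0]]';python3 go.py 612.5 34.4 80 1.622 0 178;python3 -m pendant '[[[0,0,-0.01],[0,0,0],0],[[0,0,-0.01],[0,0,0],0],[[0,0,-0.01],[0,0,0],0]]'; python3 go.py 612.5 34.4 80 1.622 0 178
```

```text
time: 2.58
tool_pos: [611.2, 31.4, 265.6]
tcp_rot: [3.141, -0.003, 1.614]
contact_force: [2.8, 9.0, -4.3]
grip_width: 0.6
t 2.58 now pt [611.3  31.9  87.6] shift m [0.003  0.0014 0.0076] turn [ 0.001 -0.003 -0.008] rows 0.2 F [ 2.8  9.  -4.3] w 0.6
q [-0.07  0.63  1.45  0.    1.06 -0.12]
time: 2.83
tool_pos: [611.5, 30.1, 276.8]
tcp_rot: [3.139, 0.001, 1.614]
contact_force: [0.2, 0.0, -0.2]
grip_width: 0.2
t 2.83 now pt [611.9  29.9  98.8] shift m [0.0043 0.0011 0.0188] turn [ 0.002  0.001 -0.008] rows 0.5 F [ 0.2  0.  -0.2] w 0.2
q [-0.08  0.62  1.44 -0.    1.08 -0.12]
```

The tool had not settled, so I had commanded y≈30 and the finger brushed the far rod. I'll re-centre while clear and go down again.

```bash
python3 -m pendant '[[[0.0045,0.001,0],[0,0,0],0],[[0.0045,0.001,0],[0,0,0],0],[[0.0045,0.001,0.018],[0,0,0],0],[[0.0045,0.001,0.018],[0,0,0],0],[[0.0045,0.001,0.018],[0,0,0],0]]';python3 go.py 612.5 34.4 80 1.622 0 178
python3 -m pendant '[[[0,0,0.0015],[0,0,0],0],[[0,0,0.003],[0,0,0],0],[[0,0,0.003],[0,0,0],0]]'
```

```text
time: 3.25
tool_pos: [612.1, 36.0, 256.4]
tcp_rot: [-3.139, -0.0, 1.616]
contact_force: [-0.2, -0.3, 1.3]
grip_width: 0.6
t 3.25 now pt [611.6  36.   78.4] shift m [-0.0016  0.0003 -0.0016] turn [-0.003 -0.    -0.006] rows 0.1 F [-0.2 -0.3  1.3] w 0.6
q [-0.07  0.64  1.45 -0.    1.05 -0.11]
time: 3.5
tool_pos: [612.6, 36.0, 254.5]
tcp_rot: [3.141, 0.0, 1.616]
contact_force: [-0.3, 0.7, -0.4]
grip_width: 0.6
```

```bash
for i in 1; do python3 -m pendant '[[[0,0,0.0015],[0,0,0],0],[[0,0,0.0015],[0,0,0],0]]'; python3 -m pendant '[[[0,0,0.0015],[0,0,0],0],[[0,0,0.0015],[0,0,0],0]]'; done
```

```text
time: 3.67
tool_pos: [612.6, 36.0, 252.8]
tcp_rot: [3.142, 0.0, 1.616]
contact_force: [-0.3, -0.1, 0.5]
grip_width: 0.2
time: 3.83
tool_pos: [612.6, 36.0, 252.5]
tcp_rot: [3.141, 0.0, 1.616]
contact_force: [-2.2, -0.5, 7.5]
grip_width: 0.4
```

```bash
python3 -m pendant '[[[0,0,0.001],[0,0,0],0],[[0,0,0.001],[0,0,0],0],[[0,0,0.001],[0,0,0],0]]'; python3 -m pendant '[[[0,0,-0.03],[0,0,0],0],[[0,0,-0.03],[0,0,0],0],[[0,0,-0.06],[0,0,0],0.08],[[0,0,-0.1],[0,0,0],0.08],[[0,0,-0.1],[0,0,0],0.08],[[0,0,-0.1],[0,0,0],0.08]]'; python3 go.py 481 -305 130 1.285 0.8 159
```

```text
time: 4.08
tool_pos: [612.5, 36.1, 252.5]
tcp_rot: [3.14, 0.0, 1.616]
contact_force: [-5.4, -0.2, 13.0]
grip_width: 0.6
time: 4.58
tool_pos: [613.0, 36.0, 353.2]
tcp_rot: [3.135, 0.001, 1.616]
contact_force: [-0.3, 0.1, -0.1]
grip_width: 22.5
t 4.58 now pt [614.   36.  194.2] shift m [-0.4425 -0.185   0.1116] turn [-0.126  0.792  0.315] rows 11.8 F [-0.3  0.1 -0.1] w 22.5
q [-0.07  0.54  1.34 -0.    1.25 -0.11]
```

Contact is firm at TCP z 252.5, so the tip is at 74.5 and the mark hole at about 61.5 mm. The lip must rise 13.1 mm, which puts the wedge's thin end about 92 mm past it. Next I'll move to the wedge with a 45° lean.

```bash
python3 go.py 454.4 -373.7 90 1.285 0.785 159; python3 -m pendant '[[[-0.25,-0.09,0],[-0.06,0.38,0.15],0.08],[[-0.25,-0.09,0],[-0.06,0.38,0.15],0.08],[[-0.25,-0.09,0],[-0.06,0.38,0.15],0.08],[[-0.25,-0.09,0],[-0.06,0.38,0.15],0.08],[[-0.25,-0.09,0],[-0.06,0.38,0.15],0.07],[[-0.25,-0.09,0],[-0.06,0.38,0.15],0.07],[[-0.25,-0.09,0],[-0.06,0.38,0.15],0.07],[[-0.25,-0.09,0],[-0.06,0.38,0.15],0.07]]';python3 go.py 454.4 -373.7 90 1.285 0.785 159
```

```text
t 4.58 now pt [614.   36.  194.2] shift m [-0.5083 -0.2144  0.1498] turn [-0.124  0.777  0.316] rows 13.7 F [-0.3  0.1 -0.1] w 22.5
q [-0.07  0.54  1.34 -0.    1.25 -0.11]
time: 5.25
tool_pos: [532.5, -221.6, 348.8]
tcp_rot: [3.111, -0.383, 1.464]
contact_force: [-0.5, 0.7, -1.2]
grip_width: 69.1
t 5.25 now pt [ 543.7 -163.2  201.4] shift m [-0.3052 -0.0825  0.0324] turn [-0.069  0.399  0.156] rows 7.6 F [-0.5  0.7 -1.2] w 69.1
q [-0.61  0.52  1.44  0.36  1.37 -0.6 ]
```

```bash
python3 -m pendant '[[[-0.305,-0.082,0.032],[-0.07,0.4,0.156],0.07],[[-0.305,-0.082,0.032],[-0.07,0.4,0.156],0.07],[[-0.305,-0.082,0.032],[-0.07,0.4,0.156],0.07],[[-0.305,-0.082,0.032],[-0.07,0.4,0.156],0.07],[[-0.305,-0.082,0.032],[-0.07,0.4,0.156],0.07],[[-0.305,-0.082,0.032],[-0.07,0.4,0.156],0.07],[[-0.305,-0.082,0.032],[-0.07,0.4,0.156],0.07],[[-0.305,-0.082,0.032],[-0.07,0.4,0.156],0.07],[[-0.305,-0.082,0.032],[-0.07,0.4,0.156],0.07],[[-0.305,-0.082,0.032],[-0.07,0.4,0.156],0.07]]';python3 go.py 470.4 -319.5 25 1.285 0.785 159
```

```text
time: 6.08
tool_pos: [426.1, -478.1, 202.2]
tcp_rot: [3.141, -0.789, 1.289]
contact_force: [0.4, -0.3, 0.1]
grip_width: 70.1
t 6.08 now pt [ 457.5 -369.6   90.2] shift m [-0.0091 -0.002   0.0826] turn [-0.003 -0.004  0.003] rows 2.0 F [ 0.4 -0.3  0.1] w 70.1
q [-1.07  0.9   1.23  0.52  1.63 -0.93]
```

```bash
python3 -m pendant '[[[-0.009,-0.002,0.02],[0,0,0],0.07],[[-0.009,-0.002,0.05],[0,0,0],0.07],[[-0.009,-0.002,0.08],[0,0,0],0.07],[[-0.009,-0.002,0.08],[0,0,0],0.07],[[-0.009,-0.002,0.08],[0,0,0],0.07]]';python3 go.py 470.4 -319.5 25 1.285 0.785 159
python3 - <<'E'
from plant import capture
from h import *
t=capture("top");s=capture("side")
crop(t,290,180,370,250,5,"a.png");crop(s,240,110,320,200,5,"b.png")
a=cv2.imread("a.png");b=cv2.imread("b.png");c=np.zeros((max(len(a),len(b)),a.shape[1]+b.shape[1],3),np.uint8);c[:len(a),:a.shape[1]]=a;c[:len(b),a.shape[1]:]=b;cv2.imwrite("pics/c4.png",c)
E
```

```text
time: 6.5
tool_pos: [439.8, -426.6, 141.1]
tcp_rot: [3.141, -0.789, 1.294]
contact_force: [0.1, -0.8, 0.6]
grip_width: 69.7
t 6.5 now pt [ 470.7 -318.    29.1] shift m [-0.0033 -0.0009  0.0018] turn [-0.006 -0.004  0.007] rows 0.1 F [ 0.1 -0.8  0.6] w 69.7
q [-1.02  0.93  1.36  0.56  1.47 -0.98]
```

View pics/c4.png

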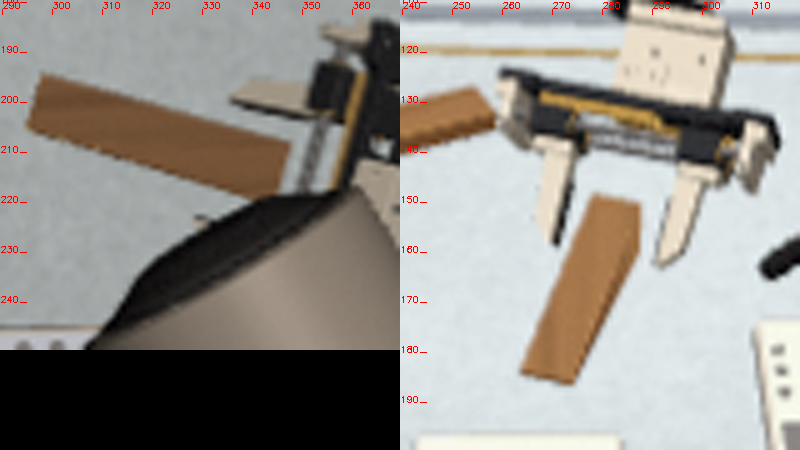

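The fingers straddle the wedge symmetrically: in the side view the tips are at (270,158) and (293,162), with the wedge's thick end at (280,150). I'll close on it.

```bash
python3 -m pendant '[[[-0.003,-0.001,0.002],[0,0,0],0.07],[[-0.003,-0.001,0.002],[0,0,0],0.03],[[-0.003,-0.001,0.002],[0,0,0],0.03],[[-0.003,-0.001,0.002],[0,0,0],0.03],[[-0.003,-0.001,0.002],[0,0,0],0.03],[[-0.003,-0.001,0.002],[0,0,0],0.03],[[-0.003,-0.001,0.002],[0,0,0],0.03],[[-0.003,-0.001,0.002],[0,0,0],0.03]]';python3 - <<'E'
import numpy as np,os
# wedge pose targets: origin at stand x
def W(x,y,p=(510.5,119.4),a=1.622): c,s=np.cos(a),np.sin(a); return p[0]+c*x-s*y,p[1]+s*x+c*y
for X in(-205,-165,-155,-105):
    g=W(X-58,0);print(X,"grasp pt",np.round(g,1))
E
python3 go.py 524 -145 27 1.622 0.785 159
```

```text
time: 7.27
tool_pos: [437.3, -430.0, 138.0]
tcp_rot: [3.137, -0.787, 1.293]
contact_force: [-0.2, -0.9, 0.6]
grip_width: 36.1
-205 grasp pt [ 524.  -143.3]
-165 grasp pt [ 521.9 -103.3]
-155 grasp pt [521.4 -93.3]
-105 grasp pt [518.8 -43.4]
t 7.27 now pt [ 468.8 -321.9   25.7] shift m [0.1363 0.041  0.1346] turn [ 0.237 -0.001 -0.232] rows 4.7 F [-0.2 -0.9  0.6] w 36.1
q [-1.02  0.94  1.36  0.55  1.46 -0.98]
```

```bash
python3 -m pendant '[[[-0.002,0,-0.002],[0,0,0],0.03],[[-0.002,0,-0.002],[0,0,0],0.03]]'; python3 go.py 524.1 -146 28.7 1.622 0.785 159
```

```text
time: 7.43
tool_pos: [436.4, -432.7, 137.9]
tcp_rot: [3.138, -0.787, 1.293]
contact_force: [-0.8, -0.6, 2.6]
grip_width: 36.1
t 7.43 now pt [ 467.8 -324.6   25.7] shift m [0.1389 0.0415 0.1349] turn [ 0.236 -0.002 -0.232] rows 4.7 F [-0.8 -0.6  2.6] w 36.1
q [-1.03  0.94  1.35  0.55  1.47 -0.98]
```

```bash
python3 -m pendant '[[[0.003,0,-0.003],[0,0,0],0.03],[[0.139,0.0415,0.133],[0.236,0,-0.232],0.03],[[0.139,0.0415,0.133],[0.236,0,-0.232],0.03],[[0.139,0.0415,0.133],[0.236,0,-0.232],0.03],[[0.139,0.0415,0.133],[0.236,0,-0.232],0.03],[[0.139,0.0415,0.133],[0.236,0,-0.232],0.03],[[0.139,0.0415,0.133],[0.236,0,-0.232],0.03],[[0.139,0.0415,0.133],[0.236,0,-0.232],0.03],[[0.139,0.0415,0.133],[0.236,0,-0.232],0.03]]'; python3 go.py 524.1 -146 26 1.622 0.785 159
python3 - <<'E'
from plant import capture
from h import *
t=capture("top");s=capture("side");pickle.dump(t,open("t5.pkl","wb"));pickle.dump(s,open("s5.pkl","wb"))
crop(t,220,160,300,230,5,"a.png");crop(s,230,130,310,220,5,"b.png")
a=cv2.imread("a.png");b=cv2.imread("b.png");c=np.zeros((max(len(a),len(b)),a.shape[1]+b.shape[1],3),np.uint8);c[:len(a),:a.shape[1]]=a;c[:len(b),a.shape[1]:]=b;cv2.imwrite("pics/c5.png",c)
E
```

```text
time: 8.18
tool_pos: [529.5, -259.5, 142.5]
tcp_rot: [3.141, -0.786, 1.622]
contact_force: [0.1, -0.4, 0.1]
grip_width: 35.7
t 8.18 now pt [ 523.8 -147.2   30.1] shift m [-0.002   0.0004  0.0038] turn [ 0.    -0.001 -0.   ] rows 0.1 F [ 0.1 -0.4  0.1] w 35.7
q [-0.71  0.9   1.43  0.54  1.43 -1.01]
```

View pics/c5.png

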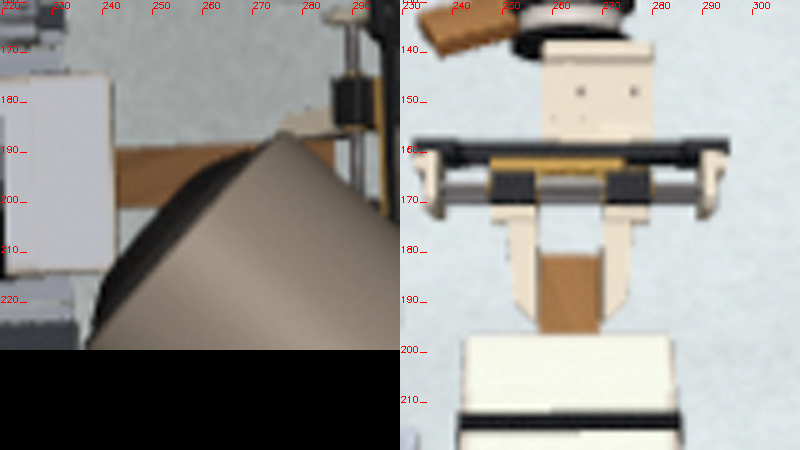

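The wedge is centred on the visor: its centre column is 263.5 against 263 for the visor (side), and its centre row 195 against 194 (top). I'll lower it to the table, then advance 44 mm, just short of contact.

```bash
python3 -m pendant '[[[-0.003,0,0.003],[0,0,0],0.03],[[-0.003,0,0.003],[0,0,0],0.03],[[0.008,0,0.014],[0,0,0],0.03],[[0.018,0,0.024],[0,0,0],0.03],[[0.028,0,0.034],[0,0,0],0.03],[[0.028,0,0.034],[0,0,0],0.03],[[0.028,0,0.034],[0,0,0],0.03]]'; python3 go.py 518.8 -45 26 1.622 0.785 159
python3 -m pendant '[[[0.003,0,0.003],[0,0,0],0.03],[[0.003,0,0.003],[0,0,0],0.03],[[0.003,0,0.003],[0,0,0],0.03]]';python3 -m pendant '[[[0.003,0,0.003],[0,0,0],0.03],[[0.003,0,0.003],[0,0,0],0.03],[[0.003,0,0.003],[0,0,0],0.03]]';python3 -m pendant '[[[0.003,0,0.003],[0,0,0],0.03],[[0.003,0,0.003],[0,0,0],0.03],[[0.003,0,0.003],[0,0,0],0.03]]'
```

```text
time: 8.87
tool_pos: [527.2, -215.6, 138.1]
tcp_rot: [-3.141, -0.786, 1.621]
contact_force: [-0.5, 0.3, -1.8]
grip_width: 35.9
t 8.87 now pt [ 521.5 -103.3   25.8] shift m [0.0416 0.0003 0.0411] turn [ 0.    -0.001 -0.001] rows 1.4 F [-0.5  0.3 -1.8] w 35.9
q [-0.66  0.88  1.52  0.58  1.37 -1.01]
time: 9.12
tool_pos: [527.1, -211.7, 138.2]
tcp_rot: [3.141, -0.786, 1.621]
contact_force: [-0.3, 0.5, -1.0]
grip_width: 35.9
time: 9.37
tool_pos: [527.2, -208.0, 138.5]
tcp_rot: [3.139, -0.784, 1.622]
contact_force: [0.2, -5.3, -0.8]
grip_width: 36.0
time: 9.62
tool_pos: [527.4, -204.8, 138.8]
tcp_rot: [3.137, -0.781, 1.622]
contact_force: [1.0, -10.1, -0.7]
grip_width: 35.9
```

The wedge touches the lip at TCP y ≈ −209.5. I had predicted the wedge origin at stand x = −155 and got −156. From there it needs about 50 mm, so a TCP y of ≈ −159.

```bash
python3 -m pendant '[[[0.007,0,0.007],[0,0,0],0.03],[[0.014,0,0.014],[0,0,0],0.03],[[0.021,0,0.021],[0,0,0],0.03],[[0.028,0,0.028],[0,0,0],0.03],[[0.028,0,0.028],[0,0,0],0.03],[[0.028,0,0.028],[0,0,0],0.03]]'; python3 go.py 518.8 -45 26 1.622 0.785 159
```

```text
time: 10.12
tool_pos: [525.8, -164.7, 138.6]
tcp_rot: [3.136, -0.781, 1.622]
contact_force: [4.0, -6.1, -2.5]
grip_width: 35.8
t 10.12 now pt [520.9 -52.9  25.7] shift m [ 0.0053 -0.0009  0.0054] turn [0.005 0.004 0.   ] rows 0.2 F [ 4.  -6.1 -2.5] w 35.8
q [-0.59  0.85  1.6   0.63  1.29 -1.01]
```

```bash
python3 -m pendant '[[[0.0018,0,0.0018],[0,0,0],0.03],[[0.0036,0,0.0036],[0,0,0],0.03],[[0.0036,0,0.0036],[0,0,0],0.03],[[0.0036,0,0.0036],[0,0,0],0.03]]'; python3 go.py 518.8 -45 26 1.622 0.785 159
python3 - <<'E'
from plant import capture
from h import *
t=capture("top");s=capture("side");pickle.dump(t,open("t6.pkl","wb"));pickle.dump(s,open("s6.pkl","wb"))
crop(t,195,140,275,240,5,"a.png");crop(s,205,150,285,250,5,"b.png")
a=cv2.imread("a.png");b=cv2.imread("b.png");cv2.imwrite("pics/c6.png",np.hstack([a,b]))
E
```

```text
time: 10.45
tool_pos: [525.5, -160.7, 138.8]
tcp_rot: [3.135, -0.78, 1.623]
contact_force: [1.6, -12.6, -0.1]
grip_width: 35.4
t 10.45 now pt [520.7 -49.   25.7] shift m [ 0.0022 -0.0008  0.0027] turn [0.006 0.005 0.001] rows 0.1 F [  1.6 -12.6  -0.1] w 35.4
q [-0.58  0.84  1.61  0.64  1.28 -1.01]
```

View pics/c6.png

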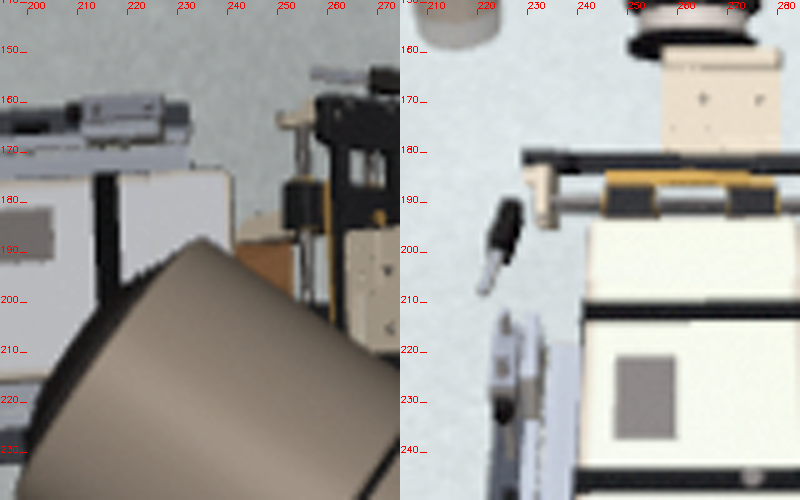

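```bash
python3 -m pendant '[[[0.001,0,0.001],[0,0,0],0.03],[[0.001,0,0.001],[0,0,0],0.03],[[0.001,0,0.001],[0,0,0],0.03]]';  python3 -m pendant '[[[0,0,0],[0,0,0],0.06],[[0,0,0],[0,0,0],0.06],[[0,0,0],[0,0,0],0.06],[[0,0,-0.03],[0,0,0],0.06],[[0,0,-0.07],[0,0,0],0.06],[[0,0,-0.11],[0,0,0],0.06],[[0,0,-0.15],[0,0,0],0.06],[[0,0,-0.15],[0,0,0],0.06]]'; python3 go.py 637 -126.6 110 1.459 0 159
python3 - <<'E'
from plant import capture
from h import *
t=capture("top");s=capture("side");pickle.dump(t,open("t7.pkl","wb"));pickle.dump(s,open("s7.pkl","wb"))
crop(t,195,140,275,240,5,"a.png");crop(s,205,150,285,250,5,"b.png")
a=cv2.imread("a.png");b=cv2.imread("b.png");cv2.imwrite("pics/c7.png",np.hstack([a,b]))
E
```

```text
time: 10.8
tool_pos: [525.5, -159.5, 138.8]
tcp_rot: [3.135, -0.779, 1.623]
contact_force: [1.7, -13.3, -0.0]
grip_width: 36.2
time: 11.47
tool_pos: [530.6, -267.3, 249.6]
tcp_rot: [3.13, -0.779, 1.626]
contact_force: [0.8, -0.1, -0.3]
grip_width: 60.0
t 11.47 now pt [ 526.2 -155.7  136.5] shift m [0.1094 0.1131 0.0821] turn [-0.054 -0.778  0.154] rows 6.4 F [ 0.8 -0.1 -0.3] w 60.0
q [-0.72  0.76  1.38  0.54  1.6  -0.92]
```

View pics/c7.png

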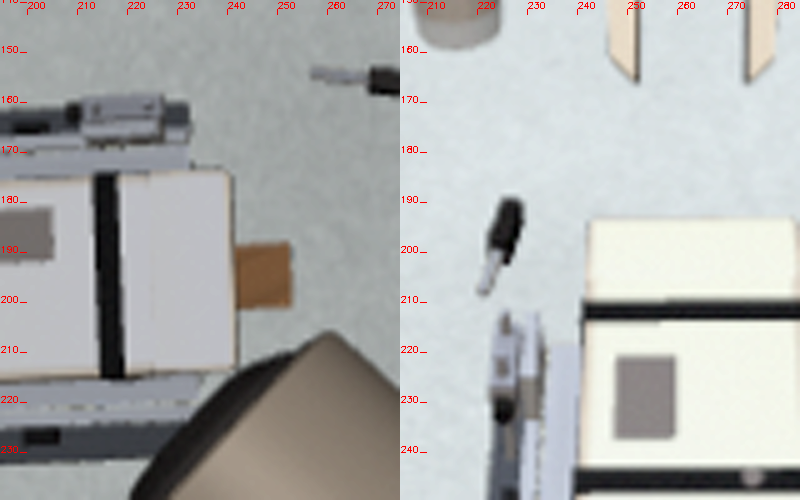

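The tray is up and the wedge stayed put. In the top view its thick end is at columns 252.5–253, rows 188–201. I'll check both against the model.

Run:
```python
from h import *
from fit import t as t0,s as s0
t=pickle.load(open("t7.pkl","rb"));s=pickle.load(open("s7.pkl","rb"))
a=1.622;o=np.array([510.5,119.4])
def st(p): d=p[:2]-o; return np.round([d@[np.cos(a),np.sin(a)],d@[-np.sin(a),np.cos(a)]],1)
for u in((290,243),(292,306)): print("thick end",st(atz(t,(u[0]/5+194.5,u[1]/5+139.5),43.5)))
# vertical shift between before and after of projector patch by phase/ template with subpixel: tray model predictions
def W(x,y,z,th):
    X,Z=x-120,z-55; x2=X*np.cos(th)+Z*np.sin(-th)*-1*-1; 
    c,q=np.cos(th),np.sin(th); x2=X*c+Z*q; z2=-X*q+Z*c
    x=x2+120;z=z2+55; return [o[0]+np.cos(a)*x-np.sin(a)*y,o[1]+np.sin(a)*x+np.cos(a)*y,z]
def gray(c): return cv2.cvtColor(c["color"],cv2.COLOR_RGB2GRAY).astype(np.float32)
# ECC translation of visor/front-edge patches, side view
for name,(x0,y0,x1,y1) in dict(front=(244,190,282,204),strap=(244,208,282,218)).items():
    pass
ptsb=[(-154,0,102),(-120,0,103)]
for lift in(10,12,13.1,14,16):
    th=lift/240
    print(lift,[np.round(proj(s,W(*p,th))[0]-proj(s,W(*p,0))[0],2).tolist() for p in ptsb])
A,B=gray(s0),gray(s)
for name,u0,u1,v0,v1 in(("front edge",250,278,186,206),("strap",252,278,203,222)):
    pa=A[v0:v1,u0:u1].mean(1);pb=B[v0:v1,u0:u1].mean(1)
    best=min((np.mean((np.interp(np.arange(6,len(pa)-1),np.arange(len(pb))+d,pb)-pa[6:-1])**2),d) for d in np.arange(0,6,.05)); print(name,"shift up px",best)
```

```text
thick end [-182.3  -18.5]
thick end [-182.3   18.3]
10 [[-0.03, -2.59], [-0.03, -2.18]]
12 [[-0.03, -3.1], [-0.03, -2.61]]
13.1 [[-0.04, -3.38], [-0.04, -2.84]]
14 [[-0.04, -3.61], [-0.04, -3.03]]
16 [[-0.05, -4.11], [-0.04, -3.44]]
front edge shift up px (np.float64(3.2797559816963515), np.float64(3.1))
strap shift up px (np.float64(44.49488856463512), np.float64(2.15))
```

Estimates of the tray-hole offset run from −0.4 to −1.0 mm, i.e. slightly low. I want it slightly high so that the wedge, not the pin, carries the tray. I'll regrip and push in about 4 mm more.

```bash
python3 -m pendant '[[[0,0,0.04],[0,0,0],0.06],[[0,0,0.08],[0,0,0],0.06],[[0,0,0.12],[0,0,0],0.06],[[0,0,0.15],[0,0,0],0.06],[[0,0,0.15],[0,0,0],0.06],[[0,0,0.15],[0,0,0],0.03],[[0,0,0.15],[0,0,0],0.03],[[0,0,0.15],[0,0,0],0.03],[[0,0,0.15],[0,0,0],0.03],[[0,0,0.15],[0,0,0],0.03]]'; python3 -m pendant '[[[0.002,0,0.002],[0,0,0],0.03],[[0.0038,0,0.0038],[0,0,0],0.03],[[0.0038,0,0.0038],[0,0,0],0.03],[[0.0038,0,0.0038],[0,0,0],0.03]]'
```

```text
time: 12.4
tool_pos: [525.0, -157.8, 139.2]
tcp_rot: [3.137, -0.785, 1.622]
contact_force: [2.3, -1.3, 1.0]
grip_width: 35.8
time: 12.73
tool_pos: [525.0, -154.5, 139.7]
tcp_rot: [3.135, -0.78, 1.623]
contact_force: [2.0, -13.2, 3.6]
grip_width: 36.1
```

```bash
python3 -m pendant '[[[0.0003,0,0.0011],[0,0,0],0.03],[[0.0003,0,0.0011],[0,0,0],0.03]]'; python3 -m pendant '[[[0,0,0],[0,0,0],0.06],[[0,0,0],[0,0,0],0.06],[[0,0,0],[0,0,0],0.06],[[0,0,-0.03],[0,0,0],0.06],[[0,0,-0.07],[0,0,0],0.06],[[0,0,-0.11],[0,0,0],0.06],[[0,0,-0.15],[0,0,0],0.06],[[0,0,-0.15],[0,0,0],0.06],[[0,0,-0.15],[0,0,0],0.06]]'; python3 go.py 637 -126.6 110 1.459 0 159
python3 - <<'E'
from plant import capture
from h import *
from fit import s as s0
t=capture("top");s=capture("side");pickle.dump(t,open("t8.pkl","wb"));pickle.dump(s,open("s8.pkl","wb"))
t7=pickle.load(open("t7.pkl","rb"));s7=pickle.load(open("s7.pkl","rb"))
g=lambda c:cv2.cvtColor(c["color"],cv2.COLOR_RGB2GRAY).astype(float)
def edge(p): # column of steepest change, subpixel centroid
    d=np.abs(np.diff(p));d[d<d.max()*.3]=0;return (d*(np.arange(len(d))+.5)).sum()/d.sum()
for n,c in(("7",t7),("8",t)): print(n,"wedge end col",[round(245+edge(c["color"][v,245:262,2].astype(float)),2) for v in range(191,199)])
for n,c in(("0",s0),("7",s7),("8",s)): print(n,"visor edge row",round(np.mean([188+edge(g(c)[188:203,u]) for u in range(250,278)]),2))
E
```

```text
time: 12.9
tool_pos: [525.0, -154.2, 139.8]
tcp_rot: [3.134, -0.779, 1.624]
contact_force: [-0.6, -17.8, 8.7]
grip_width: 35.8
time: 13.65
tool_pos: [529.5, -257.5, 244.9]
tcp_rot: [3.138, -0.784, 1.622]
contact_force: [-0.5, 0.4, -0.3]
grip_width: 60.0
t 13.65 now pt [ 524.2 -145.3  132.3] shift m [0.1056 0.1139 0.0717] turn [-0.061 -0.783  0.153] rows 6.4 F [-0.5  0.4 -0.3] w 60.0
q [-0.71  0.75  1.4   0.54  1.58 -0.92]
7 wedge end col [np.float64(252.86), np.float64(252.78), np.float64(252.74), np.float64(252.95), np.float64(253.01), np.float64(252.99), np.float64(252.97), np.float64(252.97)]
8 wedge end col [np.float64(252.05), np.float64(252.06), np.float64(252.07), np.float64(252.05), np.float64(252.02), np.float64(252.01), np.float64(251.99), np.float64(251.96)]
0 visor edge row 196.51
7 visor edge row 193.63
8 visor edge row 193.29
```

Both measures moved the right way, and the lift is now about 12.5–13.3 mm (target 13.1). Next, the pin.

```bash
python3 -m pendant '[[[0.104,0.114,0.05],[-0.06,-0.783,0.153],0.05],[[0.104,0.114,0.05],[-0.06,-0.783,0.153],0.05],[[0.104,0.114,0.05],[-0.06,-0.783,0.153],0.05],[[0.104,0.114,0.05],[-0.06,-0.783,0.153],0.05],[[0.104,0.114,0.05],[-0.06,-0.783,0.153],0.05],[[0.104,0.114,0.05],[-0.06,-0.783,0.153],0.05],[[0.104,0.114,0.05],[-0.06,-0.783,0.153],0.05],[[0.104,0.114,0.05],[-0.06,-0.783,0.153],0.05],[[0.104,0.114,0.05],[-0.06,-0.783,0.153],0.05],[[0.104,0.114,0.05],[-0.06,-0.783,0.153],0.05]]'; python3 go.py 636.7 -129.6 40 1.459 0 178
```

```text
time: 14.58
tool_pos: [637.5, -141.3, 280.8]
tcp_rot: [-3.136, -0.004, 1.462]
contact_force: [0.5, -0.7, 1.1]
grip_width: 50.3
t 14.58 now pt [ 636.6 -140.5  102.9] shift m [ 0.0113 -0.0017  0.0629] turn [-0.006 -0.004  0.003] rows 1.5 F [ 0.5 -0.7  1.1] w 50.3
q [-0.34  0.68  1.3   0.    1.17 -0.23]
```

```bash
python3 -m pendant '[[[0.0115,-0.001,0.03],[0,0,0],0.05],[[0.0115,-0.001,0.07],[0,0,0],0.05],[[0.0115,-0.001,0.07],[0,0,0],0.05],[[0.0115,-0.001,0.07],[0,0,0],0.05]]'; python3 go.py 636.7 -129.6 3 1.459 0 178
python3 - <<'E'
from plant import capture
from h import *
t=capture("top");s=capture("side")
crop(t,235,130,315,190,5,"a.png");crop(s,190,150,270,230,5,"b.png")
a=cv2.imread("a.png");b=cv2.imread("b.png");c=np.zeros((max(len(a),len(b)),a.shape[1]+b.shape[1],3),np.uint8);c[:len(a),:a.shape[1]]=a;c[:len(b),a.shape[1]:]=b;cv2.imwrite("pics/c9.png",c)
E
```

```text
time: 14.92
tool_pos: [637.0, -130.4, 209.8]
tcp_rot: [-3.132, -0.004, 1.461]
contact_force: [1.0, -0.2, 0.4]
grip_width: 50.3
t 14.92 now pt [ 635.4 -129.6   31.9] shift m [ 0.0007 -0.0001  0.0289] turn [-0.009 -0.004  0.002] rows 0.7 F [ 1.  -0.2  0.4] w 50.3
q [-0.32  0.76  1.37  0.    1.03 -0.21]
```

View pics/c9.png

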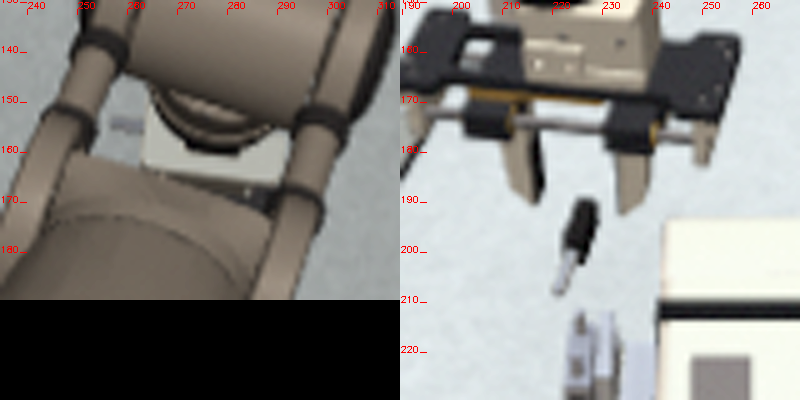

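The jaws straddle the handle: in the side view the tips are at (217,190) and (232,190), with the handle centred at (225,196). I'll go down and close.

```bash
python3 -m pendant '[[[0,0,0.015],[-0.004,-0.002,0],0.05],[[0,0,0.0285],[-0.006,-0.003,0],0.05],[[0,0,0.0285],[-0.006,-0.003,0],0.05],[[0,0,0.0285],[-0.006,-0.003,0],0.05]]'; python3 go.py 636.7 -129.6 3 1.459 0 178;  python3 -m pendant '[[[0,0,0],[0,0,0],0.005],[[0,0,0],[0,0,0],0.005],[[0,0,0],[0,0,0],0.005],[[0,0,0],[0,0,0],0.005],[[0,0,0],[0,0,0],0.005],[[0,0,0],[0,0,0],0.005],[[0,0,0],[0,0,0],0.005],[[0,0,0],[0,0,0],0.005]]'; python3 go.py 636.7 -129.6 3 1.459 0 178
```

```text
time: 15.35
tool_pos: [638.2, -130.6, 185.2]
tcp_rot: [3.137, 0.002, 1.461]
contact_force: [0.2, -0.2, 0.4]
grip_width: 50.2
t 15.35 now pt [ 639.  -131.     7.2] shift m [ 0.0008 -0.0016  0.0042] turn [0.005 0.002 0.002] rows 0.1 F [ 0.2 -0.2  0.4] w 50.2
q [-0.32  0.79  1.38 -0.    0.96 -0.21]
time: 16.02
tool_pos: [637.8, -130.1, 183.7]
tcp_rot: [3.139, 0.002, 1.461]
contact_force: [-1.0, 0.2, 2.0]
grip_width: 14.1
t 16.02 now pt [ 638.3 -130.4    5.7] shift m [ 0.0004 -0.0012  0.0027] turn [0.003 0.002 0.002] rows 0.1 F [-1.   0.2  2. ] w 14.1
q [-0.32  0.79  1.38 -0.    0.96 -0.21]
```

The pin is gripped at 14.1 mm with its axis 172.7 mm below the TCP. I'll lift it, turn it to face the hole, and stop short of the mouth.

```bash
python3 -m pendant '[[[0,0,-0.03],[0,0,0],0.005],[[0,0,-0.06],[0,0,0],0.005],[[0.1,0.04,-0.07],[0,0,-0.85],0.005],[[0.1,0.04,-0.07],[0,0,-0.85],0.005],[[0.1,0.04,-0.07],[0,0,-0.85],0.005],[[0.1,0.04,-0.07],[0,0,-0.85],0.005],[[0.1,0.04,-0.07],[0,0,-0.85],0.005],[[0.1,0.04,-0.07],[0,0,-0.85],0.005],[[0.1,0.04,-0.07],[0,0,-0.85],0.005],[[0.1,0.04,-0.07],[0,0,-0.85],0.005]]'; python3 go.py 692 38.4 234.2 3.193 0 0
```

```text
time: 16.85
tool_pos: [688.2, -34.8, 253.1]
tcp_rot: [3.141, 0.003, 2.315]
contact_force: [0.7, -0.3, -0.6]
grip_width: 13.3
t 16.85 now pt [688.2 -34.8 253.1] shift m [0.0513 0.0524 0.0188] turn [-0.001  0.003 -0.878] rows 7.0 F [ 0.7 -0.3 -0.6] w 13.3
q [-0.16  0.77  1.2  -0.    1.16 -0.9 ]
```

```bash
python3 -m pendant '[[[0.051,0.052,0],[0,0.002,-0.878],0.005],[[0.051,0.052,0],[0,0.002,-0.878],0.005],[[0.051,0.052,0],[0,0.002,-0.878],0.005],[[0.051,0.052,0],[0,0.002,-0.878],0.005],[[0.051,0.052,0],[0,0.002,-0.878],0.005],[[0.051,0.052,0],[0,0.002,-0.878],0.005],[[0.051,0.052,0.018],[0,0.002,-0.878],0.005],[[0.051,0.052,0.018],[0,0.002,-0.878],0.005],[[0.051,0.052,0.018],[0,0.002,-0.878],0.005],[[0.051,0.052,0.018],[0,0.002,-0.878],0.005]]'; python3 go.py 692 38.4 234.2 3.193 0 0
python3 - <<'E'
from plant import capture
from h import *
t=capture("top");s=capture("side");pickle.dump(t,open("t10.pkl","wb"));pickle.dump(s,open("s10.pkl","wb"))
crop(t,195,130,245,190,8,"a.png");crop(s,190,190,240,250,8,"b.png")
cv2.imwrite("pics/c10.png",np.hstack([cv2.imread("a.png"),cv2.imread("b.png")]))
E
```

```text
time: 17.68
tool_pos: [692.4, 37.7, 235.6]
tcp_rot: [-3.14, 0.001, -3.099]
contact_force: [-0.1, -0.1, -0.0]
grip_width: 13.9
t 17.68 now pt [692.4  37.7 235.6] shift m [0.0003 0.0007 0.0014] turn [-0.001  0.001 -0.009] rows 0.1 F [-0.1 -0.1 -0. ] w 13.9
q [-0.06  0.8   1.2  -0.    1.14 -1.67]
```

View pics/c10.png

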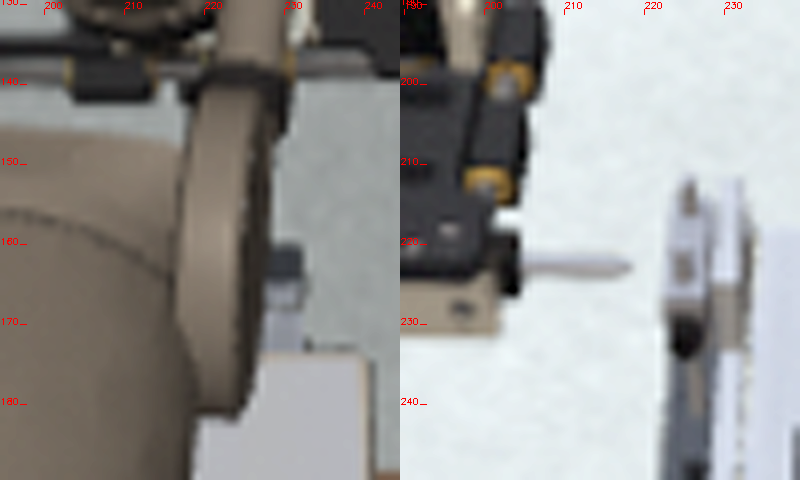

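The arm hides the hole in the top half. In the side half the pin tip is at (218.2, 222.9), and the rod tops are at about (225.5, 213.9) and (225.5, 222.6). I'll compare these with the projections to get the relative offset. That was my twelfth and last view.

Run:
```python
from h import *
s=pickle.load(open("s10.pkl","rb"))
x=np.array([np.cos(3.184),np.sin(3.184)])
tip=np.r_[np.array([692.4,37.7])+59.6*x,235.6-172.7]; sh=np.r_[np.array([692.4,37.7])+23.6*x,235.6-172.7]
print("tip",tip,proj(s,tip),"obs 218.25,222.9"); print("shoulder",sh,proj(s,sh),"obs 204.8,223.0")
blk=lambda dx,dy,z: proj(s,[611.5+.0512*-dx-.9987*dy,34.5+.9987*dx-.0512*dy,z])[0].round(1)
for z in(74.5,48.5): print(z,"near-in",blk(23,7,z),"near-out",blk(23,-7,z),"far-in",blk(-23,7,z),"far-out",blk(-23,-7,z))
print("rods base at block top",blk(16,0,74.5),blk(-16,0,74.5),"tops",blk(16,0,90),blk(-16,0,90))
# perpx sensitivity
print(proj(s,tip+[0,1,0])-proj(s,tip),proj(s,tip+[1,0,0])-proj(s,tip),proj(s,tip+[0,0,1])-proj(s,tip))
im=cv2.cvtColor(s["color"],cv2.COLOR_RGB2GRAY)
print("cols 218-234");
for v in range(208,236): print(v,im[v,218:235])
```

```text
tip [632.85358378  35.17327965  62.9       ] [[216.85721985 223.01575174]] obs 218.25,222.9
shoulder [668.82121774  36.69948657  62.9       ] [[203.27121861 222.86223257]] obs 204.8,223.0
74.5 near-in [226.6 226.7] near-out [221.1 226.6] far-in [228.  213.8] far-out [222.7 213.8]
48.5 near-in [227.3 233.4] near-out [221.9 233.4] far-in [228.6 220.6] far-out [223.5 220.6]
rods base at block top [224.1 224.6] [225.1 215.7] tops [223.6 220.5] [224.7 211.6]
[[-0.05772894  0.27845756]] [[-0.37599439 -0.01600467]] [[-0.0341165  -0.26054909]]
cols 218-234
208 [166 167 168 166 166 166 166 165 165 162 160 160 161 163 164 164 164]
209 [167 166 167 166 165 166 165 164 165 165 164 161 161 162 164 165 166]
210 [167 164 165 164 166 166 162 163 166 167 167 165 163 165 165 166 164]
211 [166 166 166 167 167 165 164 157 156 164 165 164 164 164 164 163 164]
212 [168 168 166 164 165 167 160 144 128 155 162 160 158 156 146 160 165]
213 [167 166 164 165 166 167 151 117  94 153 161 161 156 153 139 160 167]
214 [165 165 164 166 166 161 137 101  83 138 148 159 157 156 140 160 164]
215 [166 167 166 167 166 16
[... 826 characters left out ...]
8 130  84  93 100 101  74  87 149]
227 [168 169 168 167 145 111 100 100 100 100  68  93 101 101  80  88 147]
228 [166 169 171 167 141  97  83  83  84  81  61  87  99 100  80  88 149]
229 [165 165 166 166 139  85  54  51  55  68  57  86  99 101  86 108 154]
230 [166 164 163 164 151  89  32  27  29  41  57  81  98 100  88 115 155]
231 [169 170 168 170 169 101  27  24  20  27  62  81  98 101  89 114 151]
232 [171 173 170 169 170 102  20  15  18  27  68  84  98 100  92 131 152]
233 [169 170 169 166 166  98  14  12  15  40  71  79 106 112 106 114 150]
234 [168 169 169 169 167 123  56  17  39  60  70  86 138 148 134 130 150]
235 [168 167 169 169 168 126  75  64  76  73  71  88 147 157 142 138 152]
```

Within about 1 mm, the tip and block agree relative to each other (the camera bias cancels). I'll make the small correction and go in slowly, watching the force.

```bash
python3 -m pendant '[[[0,0.0005,0.0013],[0,0,-0.009],0.005],[[0,0.0005,0.0013],[0,0,-0.009],0.005],[[0,0.0005,0.0013],[0,0,-0.009],0.005]]'; python3 go.py 692 38.4 234.2 3.193 0 0; python3 -m pendant '[[[0.006,0,0],[0,0,0],0.005],[[0.012,0,0],[0,0,0],0.005],[[0.018,0,0],[0,0,0],0.005],[[0.018,0,0],[0,0,0],0.005],[[0.018,0,0],[0,0,0],0.005]]'
```

```text
time: 18.03
tool_pos: [692.3, 38.3, 234.3]
tcp_rot: [-3.14, 0.001, -3.086]
contact_force: [-0.3, -0.2, -0.5]
grip_width: 13.6
t 18.03 now pt [692.3  38.3 234.3] shift m [0.0003 0.0001 0.0001] turn [-0.001  0.001  0.005] rows 0.0 F [-0.3 -0.2 -0.5] w 13.6
q [-0.05  0.8   1.2  -0.    1.14 -1.68]
time: 18.45
tool_pos: [673.7, 37.5, 234.1]
tcp_rot: [-3.141, -0.0, -3.085]
contact_force: [-1.3, 2.3, -1.0]
grip_width: 13.7
```

```bash
python3 -m pendant '[[[0.003,0,0],[0,0,0],0.005],[[0.006,0,0],[0,0,0],0.005],[[0.006,0,0],[0,0,0],0.005]]'; python3 -m pendant '[[[0.003,0,0],[0,0,0],0.005],[[0.006,0,0],[0,0,0],0.005],[[0.006,0,0],[0,0,0],0.005]]'
```

```text
time: 18.7
tool_pos: [668.1, 37.2, 234.2]
tcp_rot: [-3.141, 0.001, -3.085]
contact_force: [1.5, 3.8, -0.2]
grip_width: 13.7
time: 18.95
tool_pos: [661.9, 36.8, 234.1]
tcp_rot: [-3.141, 0.001, -3.085]
contact_force: [0.5, 3.5, -0.1]
grip_width: 14.1
```

```bash
python3 -m pendant '[[[0,0.0007,0],[0,0,0],0.005],[[0.003,0.0007,0],[0,0,0],0.005],[[0.005,0.0007,0],[0,0,0],0.005],[[0.005,0.0007,0],[0,0,0],0.005]]'; python3 -m pendant '[[[0.003,0,0],[0,0,0],0.005],[[0.006,0,0],[0,0,0],0.005],[[0.006,0,0],[0,0,0],0.005]]'
```

```text
time: 19.28
tool_pos: [656.9, 36.8, 234.0]
tcp_rot: [-3.14, -0.0, -3.085]
contact_force: [-1.0, 2.8, -0.0]
grip_width: 13.4
time: 19.53
tool_pos: [650.7, 36.5, 234.0]
tcp_rot: [-3.14, -0.0, -3.085]
contact_force: [-0.9, 1.9, -0.7]
grip_width: 14.0
```

No axial or vertical force, and the tip is already past the cheek, so the holes are level. I'll push the last 8–9 mm home.

```bash
python3 -m pendant '[[[0.003,0.0003,0],[0,0,0],0.005],[[0.006,0.0003,0],[0,0,0],0.005],[[0.006,0.0003,0],[0,0,0],0.005]]'; python3 -m pendant '[[[0.002,0,0],[0,0,0],0.005],[[0.003,0,0],[0,0,0],0.005],[[0.003,0,0],[0,0,0],0.005]]'
```

```text
time: 19.78
tool_pos: [644.6, 36.4, 233.9]
tcp_rot: [-3.14, -0.0, -3.085]
contact_force: [-0.1, 0.4, -0.9]
grip_width: 13.5
time: 20.03
tool_pos: [643.0, 36.3, 234.2]
tcp_rot: [-3.14, 0.004, -3.085]
contact_force: [5.5, 0.1, -3.3]
grip_width: 13.5
```

```bash
python3 -m pendant '[[[0.001,0,0],[0,0,0],0.005],[[0.002,0,0],[0,0,0],0.005],[[0.002,0,0],[0,0,0],0.005]]'
```

```text
time: 20.28
tool_pos: [642.1, 36.2, 234.5]
tcp_rot: [-3.14, 0.009, -3.085]
contact_force: [10.9, 0.7, -6.2]
grip_width: 13.6
```

The shoulder meets the block at TCP x ≈ 642.5 (I had computed 642.1), with 11 N axial. I'll ease off, open, and lift away.

```bash
python3 -m pendant '[[[-0.0015,0,0],[0,0,0],0.005],[[-0.0015,0,0],[0,0,0],0.04],[[-0.0015,0,0],[0,0,0],0.04],[[-0.0015,0,0],[0,0,0],0.04],[[-0.0015,0,0],[0,0,0],0.04],[[-0.0015,0,-0.02],[0,0,0],0.04],[[-0.0015,0,-0.05],[0,0,0],0.04],[[-0.03,0,-0.08],[0,0,0],0.04],[[-0.06,0,-0.11],[0,0,0],0.04],[[-0.06,0,-0.11],[0,0,0],0.04]]'; python3 -m pendant '[[[-0.06,-0.2,-0.05],[0,0,0],0.04],[[-0.06,-0.2,-0.05],[0,0,0],0.04],[[-0.06,-0.2,-0.05],[0,0,0],0.04],[[-0.06,-0.2,-0.05],[0,0,0],0.04],[[-0.06,-0.2,-0.05],[0,0,0],0.04],[[-0.06,-0.2,-0.05],[0,0,0],0.04],[[-0.06,-0.2,-0.05],[0,0,0],0.04]]'
python3 - <<'E'
from plant import capture
from h import *
from fit import t as t0,s as s0
t=capture("top");s=capture("side");pickle.dump(t,open("t11.pkl","wb"));pickle.dump(s,open("s11.pkl","wb"))
t8=pickle.load(open("t8.pkl","rb"))
g=lambda c:cv2.cvtColor(c["color"],cv2.COLOR_RGB2GRAY).astype(float)
def edge(p): d=np.abs(np.diff(p));d[d<d.max()*.3]=0;return (d*(np.arange(len(d))+.5)).sum()/d.sum()
print("visor row",round(np.mean([188+edge(g(s)[188:203,u]) for u in range(250,278)]),2))
print("wedge col",[round(245+edge(t["color"][v,245:262,2].astype(float)),2) for v in(192,195,198)])
# handle prediction when home: shoulder at (618.5,34.7), z 61
d=np.array([.9987,.0511])
for k,o in((0,"shoulder"),(40,"end")):
    p=np.r_[np.array([618.5,34.7])+k*d,72]; print(o,"top px",proj(t,p)[0].round(1),"side px",proj(s,p)[0].round(1))
print("top col 215-226");
for v in range(144,166): print(v,g(t)[v,212:228].astype(int))
print("side rows")
for v in range(214,228): print(v,g(s)[v,200:228].astype(int))
E
```

```text
time: 21.12
tool_pos: [704.2, 39.7, 352.6]
tcp_rot: [-3.138, 0.018, -3.085]
contact_force: [-0.9, -0.3, 0.2]
grip_width: 40.2
time: 21.7
tool_pos: [771.3, -160.5, 393.5]
tcp_rot: [-3.14, 0.001, -3.09]
contact_force: [-0.3, -0.2, -0.8]
grip_width: 39.9
visor row 193.37
wedge col [np.float64(253.5), np.float64(252.91), np.float64(252.2)]
shoulder top px [219.4 158.8] side px [222.  220.7]
end top px [219.1 145.1] side px [206.8 220.7]
top col 215-226
144 [113 115 116 116 118 115 116 117 101 117 116 115 116 118 113 115]
145 [115 116 115 116 102  74  71  71  54  83 114 115 116 115 111 113]
146 [117 117 116 117  77  24  17  17  17  32 115 116 116 116 114 115]
147 [116 117 115 117  67  19  16  18  18   5  84 114 115 117 117 118]
148 [115 116 115 113  65  15  16  15  16   4  61 113 113 116 116 117]
149 [115 115 115 113  63  16  14  19  20   3  61 114 115 116 115 115]
150 [114 116 117 116  62  18  14  16  16   7  60 117 117 115 114 113]
151 [115 116 116 116  63  18  16  16  18   3  61 119 119 116 115 114]
152 [116 115 113 112  83  20  18  21  18   3  63 119 119 118 114 112]
153 [118 117 112 
[... 1772 characters left out ...]
161 161 158 158 160 125  64  29  30  28  27  29  32  28  30  32
  28  30  31  30  30 106  94  84  97 118]
223 [160 160 160 158 156 157 158 122  59  28  30  27  29  32  33  34  32  30
  31  32  28  30  35 112  93  80  88 117]
224 [158 158 156 156 157 158 158 112  48  29  28  28  26  25  25  24  22  19
  18  19  17  16  32 111  94  80  86 115]
225 [158 158 158 157 160 160 159 116  49  16  14  14  17  12  14  13  15   9
   5  12  13  11  54 112 110  99 111 120]
226 [159 158 159 160 162 160 160 151  88  10  10   7  10  14  12   8   8   9
  10  10  11   7  62 114 120 117 119 123]
227 [158 157 158 160 161 162 160 158 115  44   8   8   8   9   9   7  13  14
  11  12  14   5  47  86  93  93  93  94]
```

The pin handle abuts the block (top rows 145.0–158.5, block edge at 159), and the tray height is unchanged. The wedge-edge numbers look skewed, so I'll check for occlusion and for drift in the other objects.

Run:
```python
from h import *
t0=pickle.load(open("top0.pkl","rb"))["color"].astype(int);s0=pickle.load(open("side0.pkl","rb"))["color"].astype(int)
t8=pickle.load(open("t8.pkl","rb"))["color"];t=pickle.load(open("t11.pkl","rb"))["color"];s=pickle.load(open("s11.pkl","rb"))["color"]
for v in range(186,204,2): print(v,t8[v,238:258,0]-0,"|",t[v,238:258,0])
ex=dict(phone=(262,88,318,122),bottle=(340,115,370,146),offcut=(376,150,406,186),remote=(260,242,316,265),marker=(330,246,366,280),cup=(95,236,132,268))
for k,(a,b,c,d) in ex.items(): print(k,"top mean abs diff",np.abs(t[b:d,a:c]-t0[b:d,a:c]).mean().round(1))
ex=dict(phone=(155,165,200,205),bottle=(200,100,228,162),offcut=(230,125,262,142),remote=(305,170,332,210),marker=(308,145,340,168),cup=(315,310,365,368))
for k,(a,b,c,d) in ex.items(): print(k,"side diff",np.abs(s[b:d,a:c]-s0[b:d,a:c]).mean().round(1))
```

```text
186 [135 135 132  85 116 117 118 115 114 116 116 115 115 115 117 115 116 115
 118 120] | [ 87  88  89  91  93  93  94  95  96  97  99 100 101 103 106 108 110 111
 112 112]
188 [135 135 132  80 110 110 110 105 105 105 103 102 102  98 111 118 118 114
 113 114] | [ 88  89  91  92  93  94  96  96  97  99  99 101 102 105 107 110 111 112
 112 112]
190 [135 135 132  83  82  81  81  80  80  82  83  85  86  86  94 115 116 117
 116 115] | [ 88  90  91  92  94  94  96  97  98  99 100 102 104 107 109 111 111 112
 112 112]
192 [136 135 133  91  82  83  85  86  87  86  86  86  85  86  89 116 117 120
 117 118] | [ 90  92  92  93  94  95  96  97  99 100 102 103 106 108 111 112 112 112
 112 112]
194 [135 135 133 103  76  86  86  86  86  87  86  86  86  86  90 118 118 118
 120 118] | [ 91  92  94  94  95  96  97  98  99 101 102 105 108 110 111 112 112 112
 112 112]
196 [135 135 134 113  76  85  85  85  86  86  84  84  83  82  93 119 117 116
 116 118] | [ 91  92  94  95  96  97  98 100 100 102 104 107 109 111 113 112 113 112
 112 111]
198 [135 135 134 120  71  85  84  82  81  81  80  79  78  81 100 116 113 115
 119 120] | [ 47  59  80  95  97  98  98 100 101 104 106 108 111 113 112 112 112 112
 112 110]
200 [135 135 134 127  69  80  79  79  91  81  82  83  84  86 103 119 116 116
 117 119] | [ 30  31  30  33  36  50  60  71  89 105 107 110 111 113 113 112 112 112
 110 109]
202 [136 136 135 131  82 113 112 113 114 114 112 113 112 113 117 120 117 116
 117 120] | [ 66  41  29  32  33  33  34  34  34  39  43  55  71  79  98 112 112 112
 110 107]
phone top mean abs diff 27.0
bottle top mean abs diff 7.3
offcut top mean abs diff 7.1
remote top mean abs diff 19.6
marker top mean abs diff 8.4
cup top mean abs diff 5.7
phone side diff 1.6
bottle side diff 1.5
offcut side diff 1.5
remote side diff 1.6
marker side diff 1.6
cup side diff 1.5
```

```bash
python3 -c "
from plant import *
o=get_obs();print(o['time'],o['contact_force'],abs(o['dq']).max());print(close_job())"
```

```text
21.8 [ 0.8665291   0.0970536  -0.38624553] 0.03182024947783935
the job is handed in; nothing more can be done
None
```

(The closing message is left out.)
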